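# Clamp a winch bearing block in the drilling fixture

### The arm

A 6-joint arm with a two-finger parallel gripper is mounted at the origin on the work surface. World frame = base frame: x ahead of the robot, y to its left, z up, the work surface at z = 0. Lengths are in m, angles in degrees, forces in N, time in s.
With the tool pointing down it reaches from about 0.375 to 0.925 m from the base axis. Payload 5.7 kg.
Tool frame: the origin (TCP) lies on the centre line of the jaws, within the pads' length; the fingertips stand 19 mm ahead of it and the grasp point (between the pads) is the TCP; z points along the fingers, x is the direction in which the jaws open and shut, and the axes are right-handed (so a half turn about z gives the same grasp; the last joint's range is limited). The gripper opens to 88 mm and grips with 3 to 60 N. Pads are 20 mm wide; open, the fingers measure 115 mm over their backs; the gripper's body (75 mm by 178 mm) begins 61 mm behind the grasp point.
Start: joints at [-72.198, 20.558, 86.54, -0, 72.909, -6.595], TCP at [0.248, -0.546, 0.207] pointing down, gripper open.
Joint ranges: [-170.27, 170.27], [-57.76, 135], [12.27, 136.19], [-55.21, 235.2], [11.17, 155.16], [-170.74, 170.74]. Speed limits (degrees/s): [136.94, 136.94, 180, 180, 180, 180].

### API

Orientations are given as [roll, pitch, yaw] about the fixed x, y, z axes, in that order (R = Rz(yaw) Ry(pitch) Rx(roll)).
In Python, from station import sensors, imaging, workorder gives the robot as it stands. The module is installed in compiled form; this text tells all that it offers.
- The arm moves only by the tool step_arm, never from a script. Its argument "targets" is a list of rows, each a list of 5 numbers: the shift along the tool's x, y, z in m, then the turn about the tool's z in rad, then the finger opening in m, from 0 to 0.0878. A call has exactly 5 rows; each row shifts and turns the pose as measured when the row begins, along the tool's axes as they then stand; what a row does not reach is not made up. A row lasts 1/12 s, in which the tool goes at most 41.7 mm and 7.16 degrees, less where a joint would pass 70% of its speed; a pose out of reach is approached as far as the arm can. A call is refused whole if a number of a shift passes 0.0417 or a number of a turn 0.125, either way. A call with a gripper value outside its range is refused whole. The fingers move at their own pace and stop on an object; "grip_force" is the grip in N (left out, the last holds). Time passes only in rows, so rows that do not move let the fingers close, or fill a call up. It gives the time, the measured TCP pose, the force and the opening at its end, in the units of the state.
- sensors.get_obs(): the state, without advancing time (a new reading comes with each control period).
- imaging.snapshot(name): name is "scene" or "top" or "wrist"; returns the picture (420x560x3 uint8, red, green, blue); there is no depth.
- imaging.camera_model(name): a dict with "camera_matrix" (3x3 intrinsics, pixels), "world_to_cam" (4x4, takes a point from world to camera coordinates). Camera axes: x right, y up, looking along -z (the intrinsics and any distortion apply to the point x, -y, -z); pixel columns grow to the right and rows downward; lengths in m; the calibration is good to about 2 mm. A picture is of the moment at which its call begins: read the wrist's pose just before it. camera_model takes no time and is no camera call; for the wrist camera it gives the pose at the moment of the call.
- workorder.hand_in(): hands the job in, once; it reports no verdict.
The state is a dict: "time_s": time; "qpos": joint angles; "joint_velocities": joint speeds; "joint_efforts": joint torques, N m; "tool_pos": TCP position; "orientation": TCP orientation; "ft_force": force on the tool from outside, world axes, zero at the start; "ft_torque": the same for the moment, N m; "finger_gap": finger opening in m.
Only numpy, scipy, OpenCV 4.12 (cv2) and the standard library are available. Lean on these libraries where they do the work, as an engineer would, in place of code of your own. Each camera call takes 0.05 s, during which the arm holds its last target.

### The job

Clamp the pine block in the drilling fixture, ready for its axle hole; nothing needs to be gripped. Push the block along its channel until it sits against the end stop, then swing the clamp strap over it with a finger until it meets its stop pin, then push the cam lever fully down so that the cam holds the block. Do not lift the block, and leave the cup, the spool and the glue jar where they stand.

Things in the scene. Friction and masses are not known exactly. Their poses are not given: they have to be found in the camera images.
- fixture: Drilling fixture fixed to the table: aluminium plate 15 mm thick, x -50 to +100, y -120 to +120 mm of its frame. Origin at table level where the swung-over strap crosses the block channel's centre line; z up. The channel runs along y at x = 0 between two steel rails (inner faces x = +-19 mm, y -70 to +30 mm, tops 31 mm above the table), closed at its -y end by the end stop.
- end_stop (a point): Middle of the end stop's face, at the level of the plate's top (15 mm above the table); the face looks to the fixture's +y, is 38 mm wide and as high as the rails. Fixture frame: x = 0, y = -58 mm. Axes as the fixture's.
- block: Loose pine block in the channel, 35 (x) x 110 (y) x 28 mm high, 40 to 80 g, a pencil cross near its +y end; 1.5 mm of play at each side; its -y end starts 13 to 33 mm short of the end stop. Origin at the centre of its underside, 15 mm above the table; axes as the fixture's. It slides easily along the fixture's -y and stays where it is left.
- block_pushed_end (a point): Centre of the block's +y end face (35 mm wide, 28 mm high), 29 mm above the table, beyond the rails and free all round.
- block_stop_end (a point): Middle of the lower edge of the block's -y end face, which has to come against the end stop.
- post (a point): Axis of the strap's upright pivot post, at the level of the strap's top face (61 mm above the table); fixture frame x = +70, y = 0. A nut of 21 mm diameter above it reaches 70 mm above the table, the post 73 mm.
- stop_pin (a point): Top of the fixed steel pin that stops the strap, 8 mm diameter, standing on the +x rail; 67 mm above the table; fixture frame x = +25, y = +19.5 mm.
- strap (a joint): Swing of the clamp strap about the post, rad: 0 = square across the block and against its stop pin; grows anticlockwise seen from above; starts 1.2 to 1.7, pointing about to the fixture's -y. In the fixture's frame it points from the post along (-cos q, -sin q). Friction of about 2 N at 50 mm from the post; it stays where it is left and passes 8 mm above the block's top.
- strap_mid (a point): Middle of the strap's top face, 35 mm from the post axis, 61 mm above the table. The strap is a level dark steel bar 29 mm wide (14.5 mm to each side), 10 mm thick (51 to 61 mm above the table), reaching 84 mm from the post axis; its last 30 mm are a fork, 49 to 63 mm above the table, for cam and lever.
- cam_pin (a point): Centre of the cam's level pin in the strap's fork, 70 mm from the post axis, 56 mm above the table. The lever turns about it.
- lever (a joint): Angle of the cam lever above level, rad: 0 = fully down against its stop, level, pointing outward in line with the strap, away from the post; starts raised, 0.7 to 0.9; limit 1.15. It turns about the cam pin and stays where it is left. Over the block it takes 2 to 6 N to push it down, 40 mm from the pin; near the bottom the waxed cam bears on the block.
- lever_grip (a point): Upper face of the lever's black plastic grip at its middle. The grip is 20 mm wide and 11 mm thick and runs from 36 to 100 mm from the cam pin; when fully down its upper face is level, 62.5 mm above the table.
- lever_tip (a point): Outer end of the lever's grip, 100 mm from the cam pin. With the lever raised to 0.9 it stands about 135 mm above the table.
- cam: Steel eccentric cam on the lever's root, 13 mm wide, in the strap's fork; origin on the cam pin. With the strap over the block and the lever down it presses on the middle of the block's top, 43 mm above the table.
- cup: Bystander: paper cup, 72 mm across the mouth, 85 mm high, 30 g, standing on the table. Origin at the centre of its underside.
- spool: Bystander: white plastic spool standing on end, 48 mm diameter, 38 mm high. Origin at the centre of its underside.
- glue: Bystander: small white glue jar with a grey cap, 32 mm diameter, 85 mm high. Origin at the centre of its underside.
Not all that is in view belongs to the job. Of the things like the block, leave any that is purple; of the rest the smaller one is meant.

How it is judged:
By the outcome, as a careful person would: the job done as asked, in the order asked, and still so for the second after the job is handed in, with the robot touching nothing.
It also fails if it takes over 58 s, if anything falls off the work surface, if the arm or the gripper's body presses on something with over 40 N, if the wrist force passes 120 N, or if a joint passes its speed limit or range.

## Working session

There is one attempt and no reset: what is moved stays moved. The work goes in short steps, Python scripts to look and compute and a tool call to move; the robot and the scene stay as the last step left them, time stands still between calls to the robot, and variables do not carry over. Pictures are saved under pics/ and viewed, and the job is handed in when it is done.

Besides the shell and the picture viewer there is one more tool, called as name([rows], argument=value, ...), one row to a line, values as JSON. step_arm: Moves the arm, as the interface text tells. Its arguments: {"type":"object","properties":{"targets":{"type":"array"},"grip_force":{"type":"number"}},"required":["targets"]}

```bash
mkdir -p pics; python3 - <<'E'
from station import sensors, imaging
import cv2
o=sensors.get_obs();print(o)
for n in("scene","top","wrist"):
    im=imaging.snapshot(n);cv2.imwrite(f"pics/{n}0.png",im[:,:,::-1]);m=imaging.camera_model(n);print(n,m)
E
```

```text
{'time_s': 0.0, 'qpos': array([-7.21985133e+01,  2.05982098e+01,  8.65971670e+01, -1.70393760e-03,
        7.29081216e+01, -6.59477044e+00]), 'joint_velocities': array([ 0.1204945 , -0.0199846 , -0.04501198,  0.03334606,  0.00188979,
       -0.03203211]), 'joint_efforts': array([ 1.46432416e-03, -5.15356493e+01, -2.70727158e+01,  6.75650337e-02,
        3.49051156e-02, -1.37475845e-04]), 'tool_pos': array([ 0.24759306, -0.54576066,  0.20611885]), 'orientation': array([-1.79989731e+02,  1.03000451e-01, -6.56032314e+01]), 'ft_force': array([-0.53331114,  0.41099429,  0.26593613]), 'ft_torque': array([0.02003827, 0.06322383, 0.0454904 ]), 'finger_gap': 0.08790103710422854}
scene {'camera_matrix': array([[472.26919322,   0.        , 284.26517624],
       [  0.        , 472.26919322, 220.03079142],
       [  0.        ,   0.        ,   1.        ]]), 'world_to_cam': array([[ 0.28749033,  0.95755772,  0.02079747, -0.24282197],
       [-0.55710748,  0.14952018,  0.81686901,  0.23907255],
       [ 0.77908958, -0.24642837,  0.57644817, -1.37616162],
       [ 0.        ,  0.        ,  0.      
[... 295 characters left out ...]
-0.01933843,  0.09024877, -0.59455811],
       [-0.09020991,  0.00287449,  0.99591863, -0.9740678 ],
       [ 0.        ,  0.        ,  0.        ,  1.        ]])}
wrist {'camera_matrix': array([[320.42875301,   0.        , 281.50793301],
       [  0.        , 320.42875301, 212.99709183],
       [  0.        ,   0.        ,   1.        ]]), 'world_to_cam': array([[ 4.12810294e-01, -9.10816548e-01, -9.36091464e-04,
        -5.99845216e-01],
       [ 8.71089439e-01,  3.95104543e-01, -2.91711484e-01,
         3.49632521e-02],
       [ 2.66065501e-01,  1.19606084e-01,  9.56505899e-01,
        -3.91179778e-01],
       [ 0.00000000e+00,  0.00000000e+00,  0.00000000e+00,
         1.00000000e+00]])}
```

View pics/scene0.png

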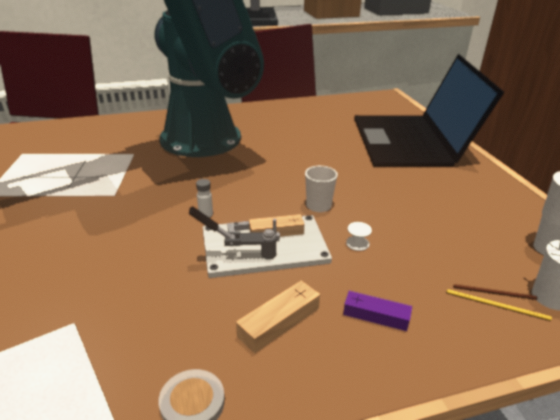

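View pics/top0.png

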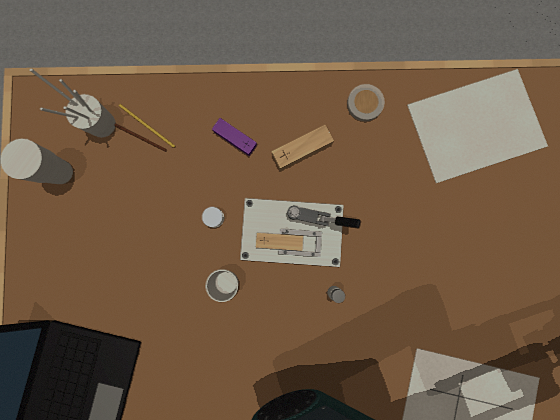

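View pics/wrist0.png

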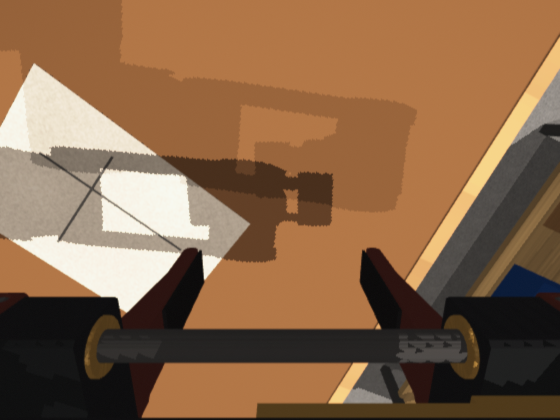

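```bash
python3 - <<'E'
import cv2
im=cv2.imread("pics/top0.png")[185:310,190:370]
cv2.imwrite("pics/crop0.png",cv2.resize(im,None,fx=4.4,fy=4.4,interpolation=cv2.INTER_CUBIC))
im=cv2.imread("pics/scene0.png")[160:290,180:390]
cv2.imwrite("pics/crop1.png",cv2.resize(im,None,fx=3.8,fy=3.8,interpolation=cv2.INTER_CUBIC))
E
```

```text
(no output)
```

View pics/crop0.png

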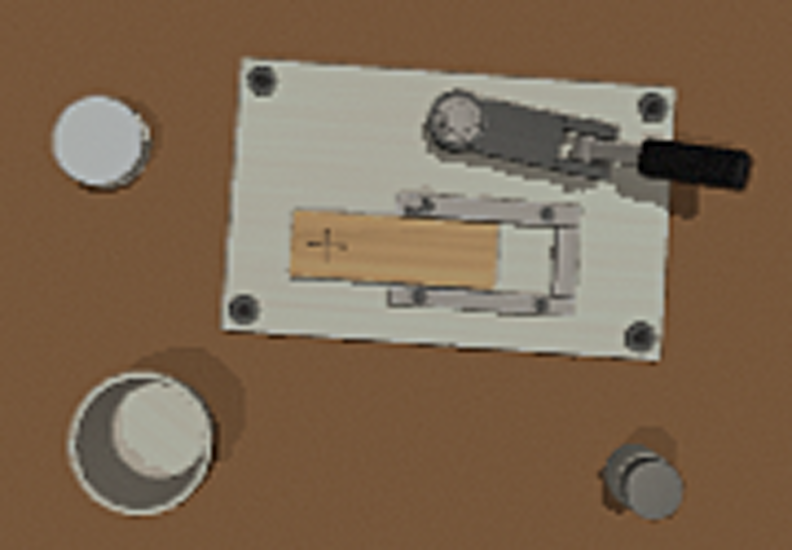

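View pics/crop1.png

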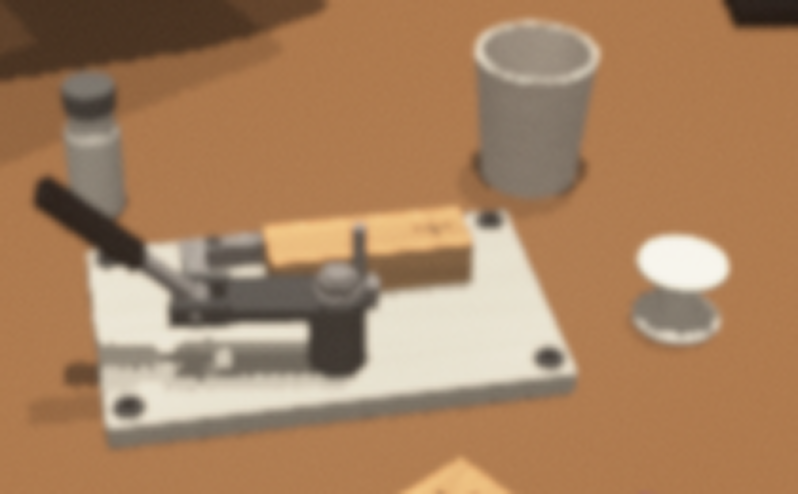

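```bash
cat > h.py <<'E'
import numpy as np
from scipy.optimize import least_squares
import json
C={'top':(np.array([[418.2276183,0,279.21936516],[0,418.2276183,208.37952045],[0,0,1]]),np.array([[-0.01951892,-0.99980886,0.0011177,0.09117812],[0.99573148,-0.01933843,0.09024877,-0.59455811],[-0.09020991,0.00287449,0.99591863,-0.9740678],[0,0,0,1]])),
'scene':(np.array([[472.26919322,0,284.26517624],[0,472.26919322,220.03079142],[0,0,1]]),np.array([[0.28749033,0.95755772,0.02079747,-0.24282197],[-0.55710748,0.14952018,0.81686901,0.23907255],[0.77908958,-0.24642837,0.57644817,-1.37616162],[0,0,0,1]]))}
def proj(c,P):
    K,T=C[c];p=T[:3,:3]@np.asarray(P)+T[:3,3];p=np.array([p[0],-p[1],-p[2]]);q=K@p;return q[:2]/q[2]
def ray(c,uv,z):
    K,T=C[c];d=np.linalg.inv(K)@np.array([uv[0],uv[1],1.]);d=np.array([d[0],-d[1],-d[2]])
    R=T[:3,:3];o=-R.T@T[:3,3];d=R.T@d;return o+d*(z-o[2])/d[2]
def unc(uv,s,off): return (np.array(uv)+.5)/s-.5+np.array(off)
def W(f,p):
    c,s=np.cos(f[2]),np.sin(f[2]);return np.array([f[0]+c*p[0]-s*p[1],f[1]+s*p[0]+c*p[1],p[2]])
def F(f,P):
    c,s=np.cos(f[2]),np.sin(f[2]);d=np.array(P[:2])-f[:2];return np.array([c*d[0]+s*d[1],-s*d[0]+c*d[1],P[2]])
E
python3 - <<'E'
from h import *
cr=[(.1,.12,.015),(.1,-.12,.015),(-.05,-.12,.015),(-.05,.12,.015)]
t=[unc(u,4.4,(190,185)) for u in [(242,58),(676,88),(659,359),(222,329)]]
s=[unc(u,3.8,(180,160)) for u in [(575,378),(108,432),(88,253),(503,212)]]
def fit(cs):
    def r(f):
        o=[]
        for p,a,b in zip(cr,t,s):
            if 'top' in cs:o+=list(proj('top',W(f,p))-a)
            if 'scene' in cs:o+=list(proj('scene',W(f,p))-b)
        return o
    R=least_squares(r,[.55,0,0]);return R.x,np.round(R.fun,1)
for cs in(['top'],['scene'],['top','scene']):
    f,e=fit(cs);print(f,np.degrees(f[2]),e)
np.save('f.npy',f)
T=lambda u,z:np.round(1e3*F(f,ray('top',unc(u,4.4,(190,185)),z)),1)
S=lambda u,z:np.round(1e3*F(f,ray('scene',unc(u,3.8,(180,160)),z)),1)
print('post',T((462,118),.073),'pin',T((408,197),.067),S((359,228),.067))
print('block +y',T((293,243),.043),'-y',T((500,258),.043), 'right end rail', T((579,258),.031))
print('block +y scene',S((470,240),.043))
print('lever tip z135',T((748,168),.135),'forkend',T((620,155),.06),S((45,190),.12))
print('cup',ray('top',unc((142,443),4.4,(190,185)),.085),'spool',ray('top',unc((100,142),4.4,(190,185)),.038),'glue',ray('top',unc((655,487),4.4,(190,185)),.085))
print('cup',T((142,443),.085),'spool',T((100,142),.038),'glue',T((655,487),.085))
# lever fit
K=lambda q,l:[W(f,(.07-np.cos(q)*(.07+.1*np.cos(l)),-np.sin(q)*(.07+.1*np.cos(l)),.056+.1*np.sin(l)))]
def r(v):return np.r_[proj('top',K(*v)[0])-unc((748,168),4.4,(190,185)),proj('scene',K(*v)[0])-unc((42,190),3.8,(180,160))]
R=least_squares(r,[1.5,.8]);print(R.x,R.fun)
E
```

```text
[ 0.51519081  0.05253692 -0.08882684] -5.08940301994694 [-0.1 -0.3  0.  -0.3  0.4  0.4 -0.3  0.2]
[ 0.51843231  0.05033861 -0.08970849] -5.139917899095841 [ 0.9 -0.5 -0.8 -0.  -0.6  0.2  0.6 -0.1]
[ 0.516293    0.05143473 -0.08906858] -5.103253837458634 [ 0.4 -0.8  1.  -1.3  0.5 -0.7 -0.4 -0.9  0.8 -0.1 -0.2 -0.4  0.1 -0.3
  0.7 -0.7]
post [68.4 -0.6 73. ] pin [25.9 24.5 67. ] [26.3 18.8 67. ]
block +y [-1.8 83.6 43. ] -y [ -2.1 -26.6  43. ] right end rail [  1.  -69.7  31. ]
block +y scene [14.2 82.  43. ]
lever tip z135 [  48.5 -138.2  135. ] forkend [ 55.8 -85.   60. ] [  43.2 -137.6  120. ]
cup [0.42228676 0.21013609 0.085     ] spool [0.57810753 0.23792278 0.038     ] glue [ 0.3953766  -0.04754578  0.085     ]
cup [-107.8  149.7   85. ] spool [ 45.  191.2  38. ] glue [-111.6 -109.3   85. ]
[1.42794252 0.77622564] [ 0.04783369 -0.34673468 -0.65764287 -0.64366654]
```

```bash
cat > g.py <<'E'
from h import *
import sys
from station import sensors
from scipy.spatial.transform import Rotation as Ro
f=np.load('f.npy')
def go(fx,fy,tip,yawf=None):
    """fixture mm target of the fingertip; yawf: tool x in fixture frame deg"""
    o=sensors.get_obs();p=o['tool_pos'];R=Ro.from_euler('xyz',o['orientation'],degrees=True).as_matrix()
    now=F(f,p)*1e3;yf=o['orientation'][2]-np.degrees(f[2])
    print('t',round(o['time_s'],2),'fix mm',np.round(now-[0,0,19],1),'yawf',round(yf,1),'F',np.round(o['ft_force'],1),'tilt',np.round(o['orientation'][:2],1))
    t=W(f,(fx/1e3,fy/1e3,(tip+19)/1e3))
    print('shift tool mm',np.round(1e3*R.T@(t-p),1), 'turn rad', None if yawf is None else round(-np.radians(yawf-yf),3))
E
python3 -c "
from g import *
go(0,110,150,0)"
```

```text
t 0.15 fix mm [-214.4 -618.9  187.3] yawf -60.5 F [-0.8 -0.4 -0.3] tilt [-1.8e+02  1.0e-01]
shift tool mm [-528.7 -545.5   38.2] turn rad -1.056
```

step_arm([
  [0,0,0,-0.106,0],
  [0,0,0,-0.106,0],
  [0,0,0,-0.106,0],
  [0,0,0,-0.106,0],
  [0,0,0,-0.106,0],
], grip_force=20)

```text
time_s: 0.57
tool_pos: [0.2472, -0.5444, 0.2044]
orientation: [-179.8, 0.2, -34.1]
ft_force: [-0.5, 0.1, 0.0]
finger_gap: 0.0578
```

step_arm([
  [0,0,0,-0.106,0],
  [0,0,0,-0.106,0],
  [0,0,0,-0.106,0],
  [0,0,0,-0.106,0],
  [0,0,0,-0.106,0],
])

```text
time_s: 0.98
tool_pos: [0.2467, -0.5429, 0.2026]
orientation: [-179.5, 0.2, -2.1]
ft_force: [0.6, -0.5, 0.3]
finger_gap: 0.0247
```

```bash
python3 -c "
from g import *
go(0,110,150,0)"
```

```text
t 0.98 fix mm [-215.6 -616.   183.6] yawf 3.0 F [ 0.6 -0.5  0.3] tilt [-179.5    0.2]
shift tool mm [ 253.3 -713.4   39. ] turn rad 0.052
```

step_arm([
  [0.0133,-0.0375,0,0,0],
  [0.0133,-0.0375,0,0,0],
  [0.0133,-0.0375,0,0,0],
  [0.0133,-0.0375,0,0,0],
  [0.0133,-0.0375,0,0,0],
])

```text
time_s: 1.4
tool_pos: [0.3185, -0.3598, 0.2014]
orientation: [-179.7, 0.2, -2.2]
ft_force: [1.6, 0.7, 1.1]
finger_gap: 0.0004
```

step_arm([
  [0.0133,-0.0375,0,0,0],
  [0.0133,-0.0375,0,0,0],
  [0.0133,-0.0375,0,0,0],
  [0.0133,-0.0375,0,0,0],
  [0.0133,-0.0375,0,0,0],
])

```text
time_s: 1.82
tool_pos: [0.393, -0.1655, 0.2017]
orientation: [-179.7, 0.2, -2.4]
ft_force: [-0.0, -0.9, -0.3]
finger_gap: 0.0003
```

```bash
python3 -c "
from g import *
go(0,110,150,0)"
```

```text
t 1.82 fix mm [-103.5 -227.   182.7] yawf 2.7 F [-0.  -0.9 -0.3] tilt [-179.7    0.2]
shift tool mm [ 119.3 -331.6   34.1] turn rad 0.047
```

step_arm([
  [0.0133,-0.0365,0,0.01,0],
  [0.0133,-0.0365,0,0.01,0],
  [0.0133,-0.0365,0,0.01,0],
  [0.0133,-0.0365,0,0.01,0],
  [0.0133,-0.0365,0,0.01,0],
])

```text
time_s: 2.23
tool_pos: [0.4711, 0.0229, 0.2027]
orientation: [-179.7, 0.2, -5.4]
ft_force: [1.0, -0.9, -0.9]
finger_gap: 0.0006
```

step_arm([
  [0.0133,-0.037,0,0,0],
  [0.0133,-0.037,0,0,0],
  [0.0133,-0.037,0,0,0],
  [0.006,-0.02,0,0,0],
  [0,0,0,0,0],
])

```text
time_s: 2.65
tool_pos: [0.5327, 0.1634, 0.2027]
orientation: [-179.6, 0.1, -5.1]
ft_force: [0.5, -0.2, 0.2]
finger_gap: 0.0004
```

```bash
python3 -c "
from g import *
go(0,110,25,0)
from station import imaging;import cv2
for n in('top','scene','wrist'):cv2.imwrite('pics/%s1.png'%n,imaging.snapshot(n)[:,:,::-1])
"
```

```text
t 2.65 fix mm [  6.4 113.  183.7] yawf 0.0 F [ 0.5 -0.2  0.2] tilt [-1.796e+02  1.000e-01]
shift tool mm [ -6.1   4.2 158.7] turn rad 0.0
```

View pics/wrist1.png

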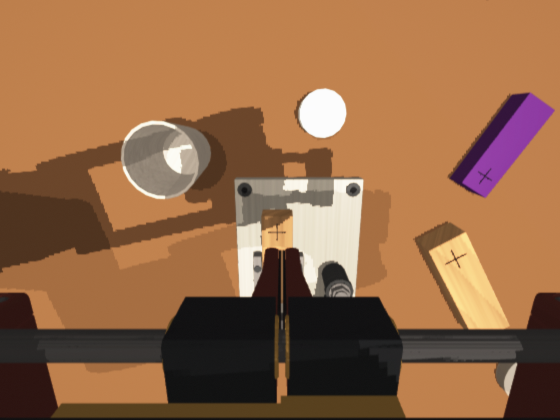

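View pics/scene1.png

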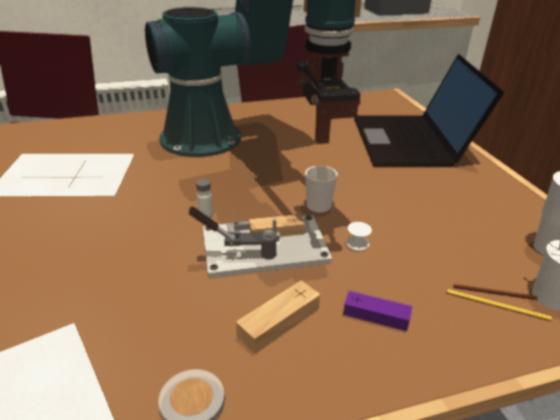

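```bash
python3 -c "
from g import *
from station import imaging
m=imaging.camera_model('wrist');C['w']=(m['camera_matrix'],m['world_to_cam'])
for n,uv,z in [('blk+y',(277.5,210),.043),('c',(236,179),.015),('c',(362,179),.015),('fartop',(346,268),.073)]:print(n,np.round(1e3*F(f,ray('w',uv,z)),1))
"
```

```text
blk+y [-0.  89.6 43. ]
c [-48.2 118.8  15. ]
c [ 97.1 118.6  15. ]
fartop [72.4 34.5 73. ]
```

step_arm([
  [-0.003,0,0.03,0,0],
  [-0.003,0,0.03,0,0],
  [0,0,0.03,0,0],
  [0,0,0.03,0,0],
  [0,0,0.02,0,0],
])

```text
time_s: 3.22
tool_pos: [0.5271, 0.1523, 0.0649]
orientation: [-179.7, -0.5, -5.7]
ft_force: [-0.6, 0.2, -0.7]
finger_gap: 0.0007
```

```bash
python3 -c "
from g import *
go(0,110,24,0)"
```

```text
t 3.22 fix mm [  1.8 101.5  45.9] yawf -0.5 F [-0.6  0.2 -0.7] tilt [-179.7   -0.5]
shift tool mm [-2.1 -8.4 22. ] turn rad -0.01
```

step_arm([
  [-0.002,-0.008,0,-0.01,0],
  [0,0,0.01,0,0],
  [0,0,0.009,0,0],
  [0,0,0.003,0,0],
  [0,0,0,0,0],
])

```text
time_s: 3.63
tool_pos: [0.522, 0.1552, 0.0402]
orientation: [-179.9, -0.2, -5.4]
ft_force: [0.2, -0.3, -0.3]
finger_gap: 0.0002
```

```bash
python3 -c "
from g import *
go(0,94,24,0)"
```

```text
t 3.63 fix mm [ -3.5 103.8  21.2] yawf -0.3 F [ 0.2 -0.3 -0.3] tilt [-179.9   -0.2]
shift tool mm [ 3.6  9.8 -2.9] turn rad -0.005
```

step_arm([
  [0.002,0.004,-0.002,0,0],
  [0.0015,0.004,0,0,0],
  [0,0.004,0,0,0],
  [0,0.004,0,0,0],
  [0,0.004,0,0,0],
])

```text
time_s: 4.05
tool_pos: [0.5271, 0.1338, 0.0457]
orientation: [-179.8, -0.5, -5.3]
ft_force: [0.4, 0.5, 0.5]
finger_gap: 0.0004
```

step_arm([
  [0,0.004,0,0,0],
  [0,0.004,0,0,0],
  [0,0.003,0,0,0],
  [0,0.003,0,0,0],
  [0,0.002,0,0,0],
])

```text
time_s: 4.47
tool_pos: [0.5257, 0.1153, 0.0463]
orientation: [-179.8, -0.6, -5.4]
ft_force: [1.4, -1.2, 0.1]
finger_gap: 0.0002
```

```bash
python3 -c "
from g import *
go(0,62,24,0)"
```

```text
t 4.47 fix mm [ 3.7 64.5 27.3] yawf -0.3 F [ 1.4 -1.2  0.1] tilt [-179.8   -0.6]
shift tool mm [-3.7  2.5  3.2] turn rad -0.005
```

step_arm([
  [-0.002,0.001,0.002,0,0],
  [-0.001,0.001,0.001,0,0],
  [0,0.001,0,0,0],
  [0,0.001,0,0,0],
  [0,0.001,0,0,0],
])

```text
time_s: 4.88
tool_pos: [0.5213, 0.1101, 0.0425]
orientation: [-179.8, -0.5, -5.4]
ft_force: [0.2, 0.1, 1.1]
finger_gap: 0.0004
```

step_arm([
  [0,0.001,0,0,0],
  [0,0.001,0,0,0],
  [0,0.001,0,0,0],
  [0,0.001,0,0,0],
  [0,0.001,0,0,0],
])

```text
time_s: 5.3
tool_pos: [0.521, 0.1049, 0.0425]
orientation: [-179.8, -0.6, -5.3]
ft_force: [-0.2, -0.4, -0.5]
finger_gap: 0.0008
```

```bash
python3 -c "
from g import *
go(0,62,24,0)"
```

```text
t 5.3 fix mm [-0.  53.7 23.5] yawf -0.2 F [-0.2 -0.4 -0.5] tilt [-179.8   -0.6]
shift tool mm [ 0.  -8.3 -0.5] turn rad -0.004
```

```bash
python3 -c "
from g import *
from station import imaging;import cv2
for n,b in(('top',(185,310,190,370)),('scene',(160,290,180,390))):
  a=imaging.snapshot(n)[:,:,::-1][b[0]:b[1],b[2]:b[3]]
  s=4.4 if n=='top' else 3.8
  cv2.imwrite('pics/%s2.png'%n,cv2.resize(a,None,fx=s,fy=s,interpolation=cv2.INTER_CUBIC))
"
```

```text
(no output)
```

View pics/top2.png

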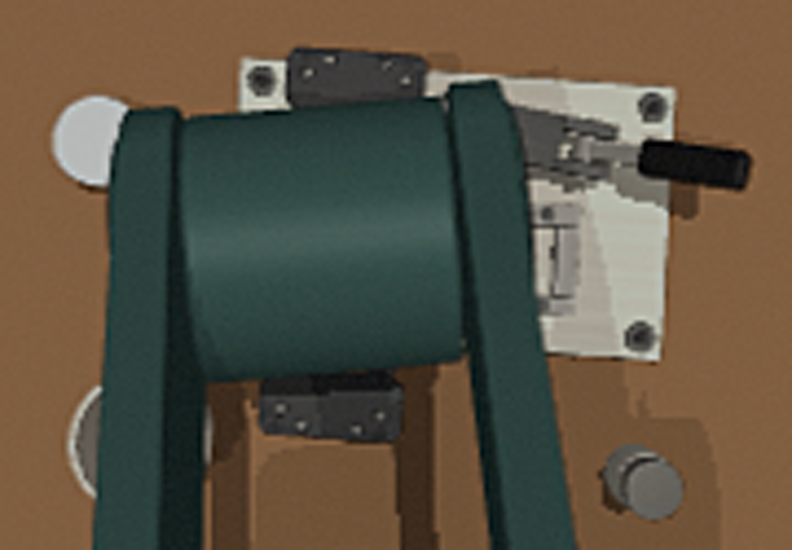

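View pics/scene2.png

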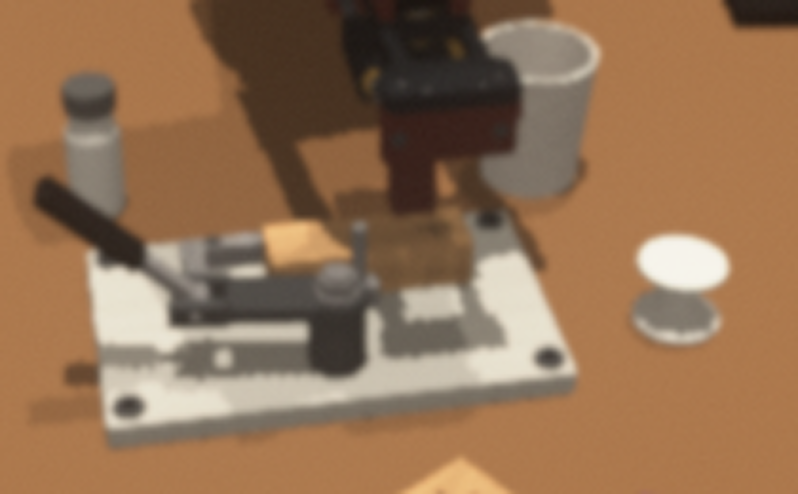

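```bash
python3 -c "
from g import *
from station import imaging
o=sensors.get_obs();print(o['tool_pos'],o['qpos'],o['ft_force'])
for z in(.0235,.043,.06):print(z,np.round(1e3*F(f,ray('scene',unc((412,211),3.8,(180,160)),z)),1))
print((proj('scene',W(f,(0,.0537,.0235)))-[180,160])*3.8)
m=imaging.camera_model('wrist');C['w']=(m['camera_matrix'],m['world_to_cam'])
print('tip in wrist', proj('w',W(f,(0,.0537,.0235))))
import cv2;cv2.imwrite('pics/w3.png',imaging.snapshot('wrist')[:,:,::-1])
"
```

```text
[0.52099048 0.1048207  0.0425298 ] [  3.82525199  26.70817772 105.13720861   0.18180394  47.57639198
   9.06003932] [0.18751005 0.57935653 0.17640953]
0.0235 [-45.6  63.3  23.5]
0.043 [-18.1  57.   43. ]
0.06 [ 6.  51.4 60. ]
[410.70696041 257.95381082]
tip in wrist [280.73658117 241.83634127]
```

View pics/w3.png

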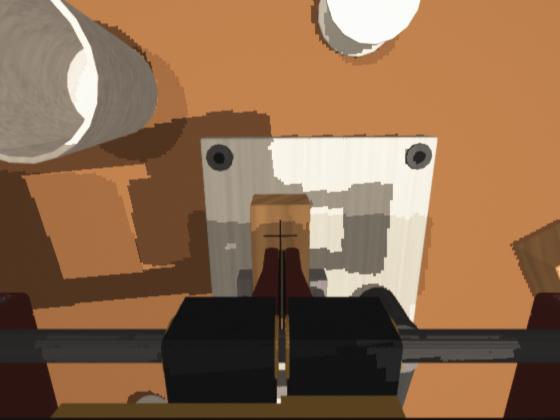

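```bash
python3 -c "
from g import *
from station import imaging
o=sensors.get_obs()
m=imaging.camera_model('wrist');C['w']=(m['camera_matrix'],m['world_to_cam'])
T=m['world_to_cam'];cam=-T[:3,:3].T@T[:3,3];print('cam fix',F(f,cam)*1e3,'tcp',F(f,o['tool_pos'])*1e3)
for z in (20,23.5,30,40,50,60,70):print(z,np.round(proj('w',W(f,(0,.0537,z/1e3))),1),np.round(proj('w',W(f,(0,.0537+.01,z/1e3))),1))
for uv,z in [((281,195),.015),((281,204),.043),((281,195),.043),((281,236),.043)]:print(uv,z,np.round(1e3*F(f,ray('w',uv,z)),1))
"
python3 -c "
import cv2
a=cv2.imread('pics/w3.png')[180:310,190:380];cv2.imwrite('pics/w3c.png',cv2.resize(a,None,fx=4,fy=4,interpolation=cv2.INTER_CUBIC))"
```

```text
cam fix [ -1.07836626 132.9505207  220.30800101] tcp [-0.06503286 53.65396849 42.51716536]
20 [280.7 240. ] [280.6 225.9]
23.5 [280.7 241.9] [280.7 227.6]
30 [280.8 245.7] [280.7 231. ]
40 [281.  252.1] [280.9 236.7]
50 [281.1 259.1] [281. 243.]
60 [281.3 266.8] [281.2 250. ]
70 [281.4 275.4] [281.3 257.8]
(281, 195) 0.015 [ 0.4 83.4 15. ]
(281, 204) 0.043 [ 0.2 84.9 43. ]
(281, 195) 0.043 [ 0.2 90.2 43. ]
(281, 236) 0.043 [ 0.1 65.3 43. ]
```

View pics/w3c.png

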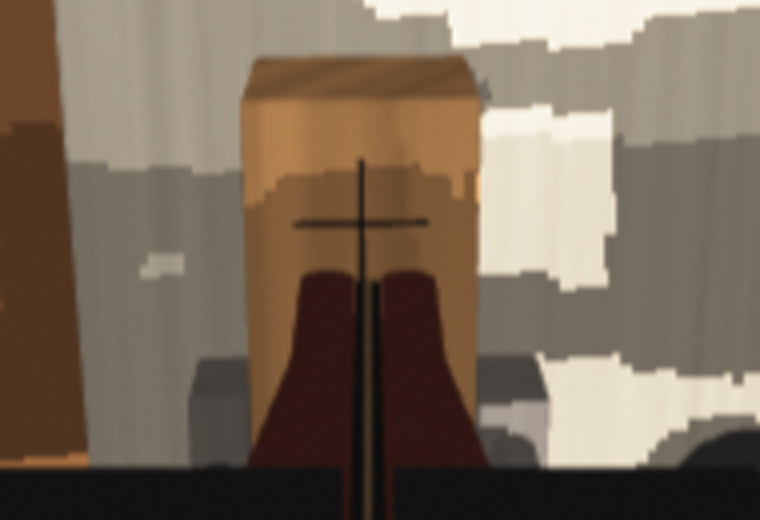

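```bash
sed -i 's/now-\[0,0,19\]/now+[0,0,15]/; s/(tip+19)/(tip-15)/' g.py; grep -n "15" g.py
```

```text
10:    print('t',round(o['time_s'],2),'fix mm',np.round(now+[0,0,15],1),'yawf',round(yf,1),'F',np.round(o['ft_force'],1),'tilt',np.round(o['orientation'][:2],1))
11:    t=W(f,(fx/1e3,fy/1e3,(tip-15)/1e3))
```

step_arm([
  [0,-0.011,-0.001,0,0],
  [0,-0.011,-0.001,0,0],
  [0,-0.011,0,0,0],
  [0,-0.011,0,0,0],
  [0,-0.007,0,0,0],
])

```text
time_s: 5.87
tool_pos: [0.5264, 0.16, 0.0451]
orientation: [-179.7, -0.6, -5.5]
ft_force: [0.6, 0.5, -0.2]
finger_gap: 0.0004
```

step_arm([
  [0,0,0,0,0],
  [0,0,0.003,0,0],
  [0,0,0.003,0,0],
  [0,0,0.003,0,0],
  [0,0,0,0,0],
])

```text
time_s: 6.28
tool_pos: [0.5264, 0.1633, 0.0352]
orientation: [-179.7, -0.6, -5.2]
ft_force: [-0.1, -0.2, 0.6]
finger_gap: 0.0001
```

```bash
python3 -c "
from g import *
go(0,106,26,0)
from station import imaging;import cv2
a=imaging.snapshot('scene')[:,:,::-1][120:290,180:390]
cv2.imwrite('pics/scene4.png',cv2.resize(a,None,fx=3.4,fy=3.4,interpolation=cv2.INTER_CUBIC))
"
```

```text
t 6.28 fix mm [1.000e-01 1.123e+02 5.020e+01] yawf -0.1 F [-0.1 -0.2  0.6] tilt [-179.7   -0.6]
shift tool mm [-0.4  6.4 24.1] turn rad -0.002
```

View pics/scene4.png

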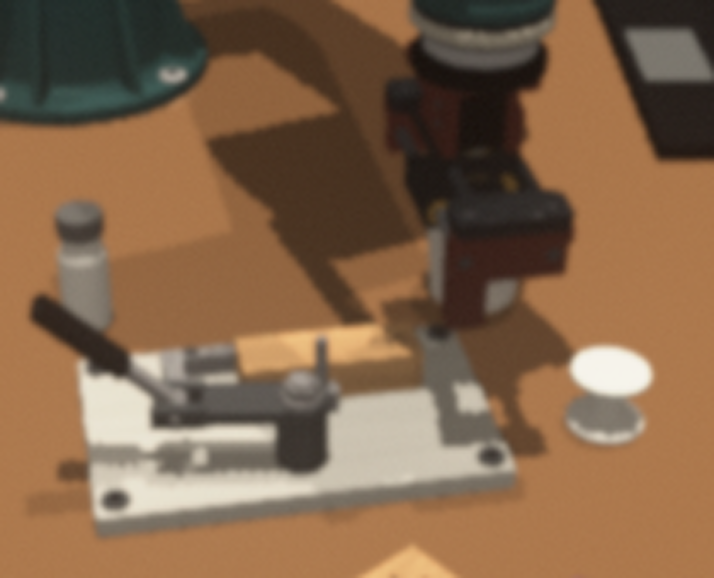

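```bash
python3 -c "
from g import *
q=lambda P:np.round((proj('scene',W(f,np.array(P)/1e3))-[180,120])*3.4)
for z in (50,130):
  print(z,'tip',q((0,112,z)),[q((sx*89,112+sy*37,z)) for sx in(1,-1) for sy in(1,-1)],[q((sx*13,112+sy*10,z)) for sx in(1,-1) for sy in(1,-1)])
print(np.round(1e3*F(f,ray('scene',unc((462,322),3.4,(180,120)),.05)),1))
"
python3 -c "
import cv2
from station import imaging
a=imaging.snapshot('scene')[:,:,::-1][130:240,270:370];cv2.imwrite('pics/s5.png',cv2.resize(a,None,fx=5.4,fy=5.4,interpolation=cv2.INTER_CUBIC))"
```

```text
50 tip [462. 322.] [array([565., 403.]), array([439., 417.]), array([482., 241.]), array([372., 251.])] [array([484., 332.]), array([452., 336.]), array([473., 308.]), array([441., 312.])]
130 tip [470. 208.] [array([579., 285.]), array([446., 298.]), array([491., 132.]), array([376., 141.])] [array([493., 218.]), array([459., 221.]), array([481., 196.]), array([448., 199.])]
[ -1.3 111.4  50. ]
```

View pics/s5.png

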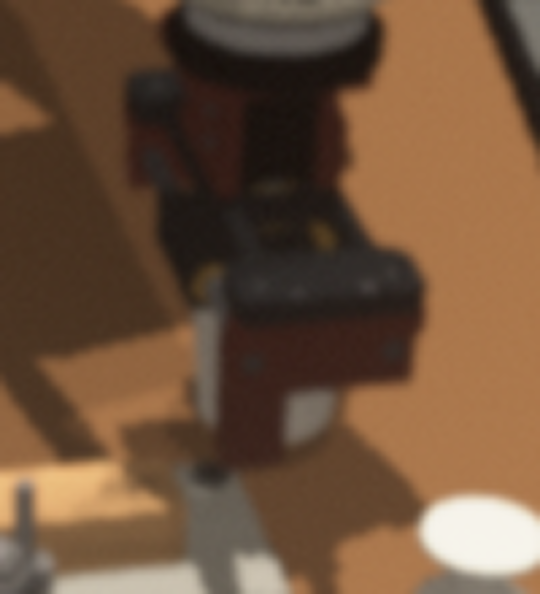

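step_arm([
  [0,0.001,0.006,0,0],
  [0,0.001,0.006,0,0],
  [0,0.001,0.006,0,0],
  [0,0.001,0.005,0,0],
  [0,0,0.001,0,0],
])

```text
time_s: 6.8
tool_pos: [0.5269, 0.1578, 0.0094]
orientation: [-179.7, -0.6, -5.3]
ft_force: [0.1, -0.1, 0.7]
finger_gap: 0.0003
```

```bash
python3 -c "
from g import *
go(0,94,24,0)"
```

```text
t 6.8 fix mm [  1.1 106.9  24.4] yawf -0.2 F [ 0.1 -0.1  0.7] tilt [-179.7   -0.6]
shift tool mm [-1.  12.9  0.3] turn rad -0.004
```

Now push, 42 mm expected to the stop.

step_arm([
  [-0.0005,0.004,0,0,0],
  [-0.0005,0.004,0,0,0],
  [0,0.004,0,0,0],
  [0,0.004,0,0,0],
  [0,0.004,0,0,0],
])

```text
time_s: 7.22
tool_pos: [0.5234, 0.1365, 0.0085]
orientation: [-179.7, -0.6, -5.3]
ft_force: [-0.2, 0.3, -0.2]
finger_gap: 0.0007
```

step_arm([
  [0,0.003,0,0,0],
  [0,0.003,0,0,0],
  [0,0.003,0,0,0],
  [0,0.003,0,0,0],
  [0,0.002,0,0,0],
])

```text
time_s: 7.63
tool_pos: [0.5224, 0.1203, 0.0091]
orientation: [-179.7, -0.7, -5.4]
ft_force: [0.3, -0.4, 0.3]
finger_gap: 0.0006
```

```bash
python3 -c "
from g import *
go(0,62,24,0)"
```

```text
t 7.63 fix mm [-0.1 69.2 24.1] yawf -0.3 F [ 0.3 -0.4  0.3] tilt [-179.7   -0.7]
shift tool mm [0.1 7.2 0.1] turn rad -0.004
```

step_arm([
  [0,0.001,0,0,0],
  [0,0.001,0,0,0],
  [0,0.001,0,0,0],
  [0,0.001,0,0,0],
  [0,0.001,0,0,0],
])

```text
time_s: 8.05
tool_pos: [0.522, 0.1155, 0.0092]
orientation: [-179.6, -0.7, -5.4]
ft_force: [-0.2, 8.1, 1.0]
finger_gap: 0.0005
```

step_arm([
  [0,0.001,0,0,0],
  [0,0.001,0,0,0],
  [0,0.001,0,0,0],
  [0,0.001,0,0,0],
  [0,0.001,0,0,0],
])

```text
time_s: 8.47
tool_pos: [0.5222, 0.1157, 0.0097]
orientation: [-179.2, -0.7, -5.6]
ft_force: [-0.2, 5.5, -0.3]
finger_gap: 0.0007
```

```bash
python3 -c "
from g import *
go(0,62,24,0)"
```

```text
t 8.47 fix mm [ 0.2 64.5 24.7] yawf -0.5 F [-0.2  5.5 -0.3] tilt [-179.2   -0.7]
shift tool mm [-0.2  2.5  0.7] turn rad -0.009
```

step_arm([
  [0,-0.01,0,0,0],
  [0,-0.01,0,0,0],
  [0,0,-0.02,0,0],
  [0,0,-0.02,0,0],
  [0,0,-0.02,0,0],
])

```text
time_s: 8.88
tool_pos: [0.5199, 0.138, 0.0676]
orientation: [-179.3, -0.2, -5.5]
ft_force: [-0.5, -0.1, 0.5]
finger_gap: 0.0003
```

```bash
cat > look.py <<'E'
from g import *
from station import imaging;import cv2,sys
def look(tag):
    a=imaging.snapshot('scene')[:,:,::-1][150:290,180:390]
    cv2.imwrite('pics/s_%s.png'%tag,cv2.resize(a,None,fx=3.8,fy=3.8,interpolation=cv2.INTER_CUBIC))
    a=imaging.snapshot('top')[:,:,::-1][185:310,190:370]
    cv2.imwrite('pics/t_%s.png'%tag,cv2.resize(a,None,fx=4.4,fy=4.4,interpolation=cv2.INTER_CUBIC))
E
python3 -c "
from look import *
go(102,-45,85,-8)
look('a')"
```

```text
t 8.88 fix mm [-4.1 86.5 82.6] yawf -0.4 F [-0.5 -0.1  0.5] tilt [-179.3   -0.2]
shift tool mm [107.1 130.7  -3.5] turn rad 0.132
```

View pics/s_a.png

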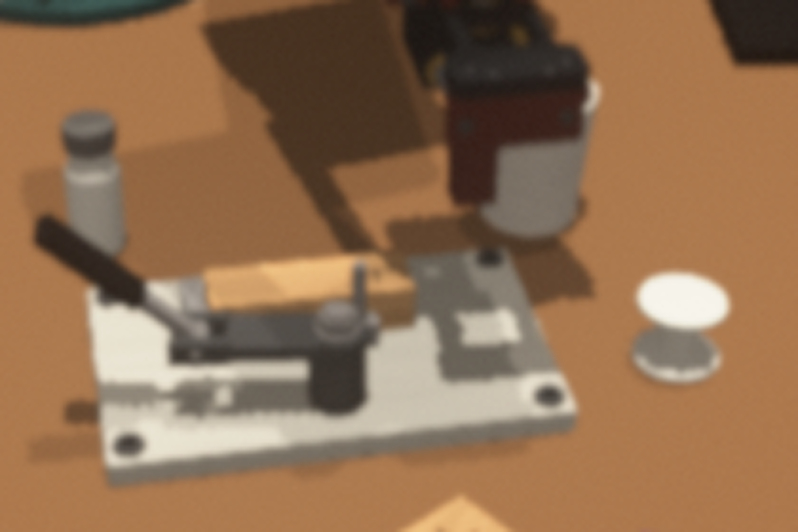

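step_arm([
  [0.012,0.015,0,0,0],
  [0.012,0.015,0,0,0],
  [0.012,0.015,0,0,0],
  [0.012,0.015,0,0,0],
  [0.012,0.015,0,0,0],
])

```text
time_s: 9.4
tool_pos: [0.5743, 0.0613, 0.068]
orientation: [-179.3, -0.5, -5.1]
ft_force: [0.2, 0.6, 1.4]
finger_gap: 0.0005
```

step_arm([
  [0.012,0.015,0,0.03,0],
  [0.012,0.015,0,0.03,0],
  [0.012,0.013,0,0.03,0],
  [0.005,0.006,0,0.03,0],
  [0,0,0,0.015,0],
])

```text
time_s: 9.82
tool_pos: [0.6117, 0.0039, 0.0634]
orientation: [-179.3, -0.3, -13.3]
ft_force: [-0.5, -0.3, 0.6]
finger_gap: 0.0004
```

```bash
python3 -c "
from look import *
go(102,-45,54,-8)
look('b')"
```

```text
t 9.82 fix mm [ 99.2 -38.9  78.4] yawf -8.2 F [-0.5 -0.3  0.6] tilt [-179.3   -0.3]
shift tool mm [ 3.5  6.  24.3] turn rad -0.004
```

View pics/s_b.png

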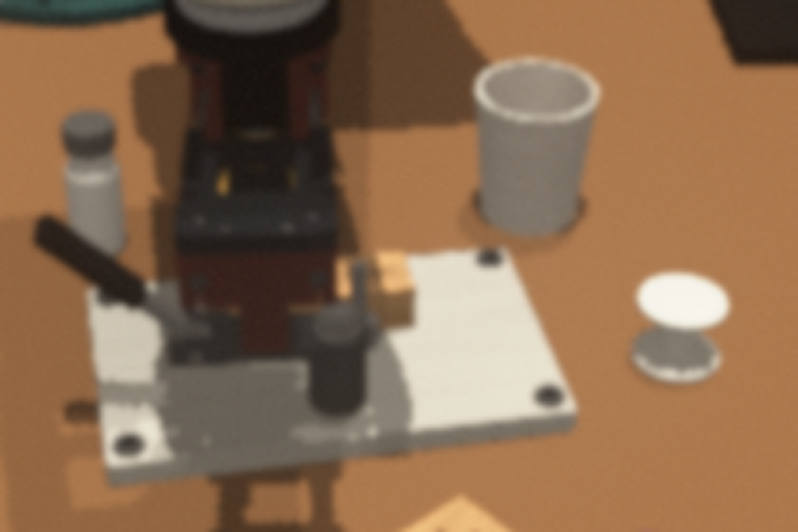

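step_arm([
  [0.001,0.002,0.006,0,0],
  [0.001,0.002,0.006,0,0],
  [0.001,0.002,0.006,0,0],
  [0,0,0.005,0,0],
  [0,0,0.001,0,0],
])

```text
time_s: 10.33
tool_pos: [0.6094, 0.002, 0.0368]
orientation: [-179.2, -0.1, -12.9]
ft_force: [0.6, 0.3, 0.6]
finger_gap: 0.0007
```

```bash
python3 -c "
from look import *
go(92,-45,54,-8)
look('c')"
```

```text
t 10.33 fix mm [ 97.1 -40.9  51.8] yawf -7.8 F [0.6 0.3 0.6] tilt [-1.792e+02 -1.000e-01]
shift tool mm [-4.5  4.7 -2.3] turn rad 0.003
```

View pics/s_c.png

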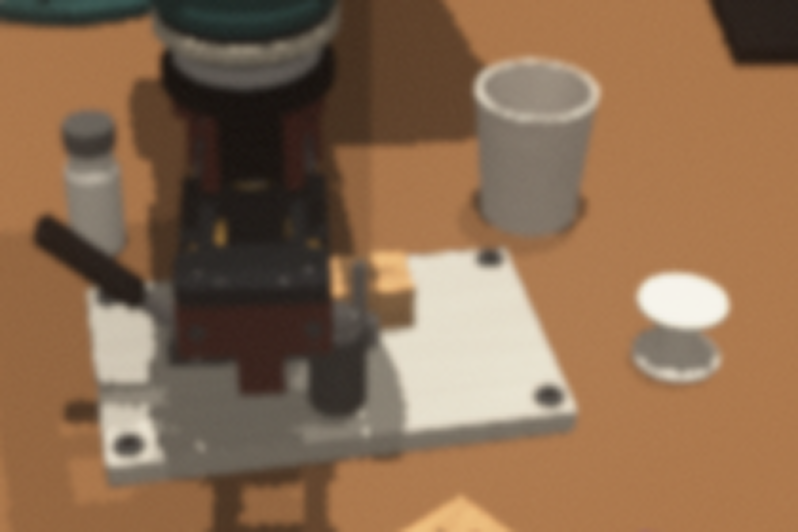

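step_arm([
  [-0.003,0,0.0,0,0],
  [-0.003,0,0,0,0],
  [-0.003,0,0,0,0],
  [-0.003,0,0,0.03,0],
  [-0.0035,0.001,0,0.06,0],
])

```text
time_s: 10.85
tool_pos: [0.5964, 0.0042, 0.0385]
orientation: [-179.2, -0.4, -18.1]
ft_force: [2.9, -1.9, -2.4]
finger_gap: 0.0007
```

```bash
cat > st.py <<'E'
from g import *
o=sensors.get_obs();p=F(f,o['tool_pos'])*1e3;yf=o['orientation'][2]-np.degrees(f[2])
R=Ro.from_euler('xyz',o['orientation'],degrees=True).as_matrix()
th=np.radians(yf);n=np.array([np.cos(th),np.sin(th)]);u=np.array([np.sin(th),-np.cos(th)])
d=p[:2]-[70,0];print('t',round(o['time_s'],2),'fix',np.round(p+[0,0,15],1),'yawf',round(yf,1),'q(tool)',round(np.radians(yf+90),3),'along',round(d@u,1),'off',round(d@n,1),'F tool',np.round(R.T@o['ft_force'],1),'tilt',np.round(o['orientation'][:2],1))
E
python3 st.py
```

```text
t 10.85 fix [ 84.  -39.9  53.5] yawf -13.0 q(tool) 1.344 along 35.8 off 22.6 F tool [3.3 0.9 2.5] tilt [-179.2   -0.4]
```

step_arm([
  [-0.0033,0.002,0.0005,0.08,0],
  [-0.0033,0.002,0.0005,0.08,0],
  [-0.0033,0.002,0,0.08,0],
  [-0.0033,0.002,0,0.08,0],
  [-0.0033,0.002,0,0.08,0],
])

```text
time_s: 11.27
tool_pos: [0.5828, 0.0016, 0.0401]
orientation: [-178.7, -0.8, -42.1]
ft_force: [2.3, -1.2, -1.4]
finger_gap: 0.0001
```

```bash
python3 st.py
```

```text
t 11.27 fix [ 70.7 -43.7  55.1] yawf -37.0 q(tool) 0.926 along 34.5 off 26.8 F tool [ 2.5 -0.6  1.4] tilt [-178.7   -0.8]
```

step_arm([
  [-0.0045,0.0022,0.0015,0.07,0],
  [-0.0045,0.0022,0.0015,0.07,0],
  [-0.0045,0.0022,0.001,0.07,0],
  [-0.0045,0.0022,0.001,0.07,0],
  [-0.0045,0.0022,0.001,0.07,0],
])

```text
time_s: 11.68
tool_pos: [0.5663, 0.0081, 0.0381]
orientation: [-177.9, -1.0, -63.1]
ft_force: [1.2, -3.7, 2.0]
finger_gap: 0.0002
```

```bash
python3 st.py
```

```text
t 11.68 fix [ 53.7 -38.7  53.1] yawf -58.0 q(tool) 0.558 along 34.4 off 24.2 F tool [ 3.9  0.6 -1.9] tilt [-177.9   -1. ]
```

step_arm([
  [-0.004,0.003,0.001,0.07,0],
  [-0.004,0.003,0.001,0.07,0],
  [-0.004,0.003,0,0.07,0],
  [-0.004,0.003,0,0.07,0],
  [-0.004,0.003,0,0.07,0],
])

```text
time_s: 12.1
tool_pos: [0.5512, 0.0196, 0.0391]
orientation: [-176.8, -0.5, -84.2]
ft_force: [2.2, -2.8, -2.0]
finger_gap: 0.0004
```

```bash
python3 st.py
```

```text
t 12.1 fix [ 37.6 -28.6  54.1] yawf -79.1 q(tool) 0.191 along 37.2 off 22.0 F tool [ 3.  -1.8  2.1] tilt [-176.8   -0.5]
```

step_arm([
  [-0.0025,0.001,0.001,0.04,0],
  [-0.002,0.001,0.001,0.04,0],
  [-0.002,0.001,0,0.04,0],
  [-0.0015,0.001,0,0.03,0],
  [-0.0015,0,0,0.02,0],
])

```text
time_s: 12.52
tool_pos: [0.547, 0.0259, 0.0393]
orientation: [-176.4, -0.3, -94.5]
ft_force: [-0.3, -7.7, -4.2]
finger_gap: 0.0009
```

```bash
python3 st.py
```

```text
t 12.52 fix [ 32.9 -22.7  54.3] yawf -89.3 q(tool) 0.011 along 37.4 off 22.2 F tool [ 7.7 -0.   4.2] tilt [-176.4   -0.3]
```

step_arm([
  [-0.002,0,0.0005,0,0],
  [-0.002,0,0.0005,0,0],
  [-0.002,0,0,0,0],
  [-0.002,0,0,0,0],
  [-0.002,0,0,0,0],
])

```text
time_s: 12.93
tool_pos: [0.5471, 0.0257, 0.0394]
orientation: [-176.3, -1.2, -94.1]
ft_force: [0.7, -10.5, -3.5]
finger_gap: 0.0004
```

```bash
python3 st.py; python3 -c "
from look import *
look('d')"
```

```text
t 12.93 fix [ 33.  -22.9  54.4] yawf -89.0 q(tool) 0.017 along 37.4 off 22.3 F tool [10.3 -1.3  3.8] tilt [-176.3   -1.2]
```

View pics/s_d.png

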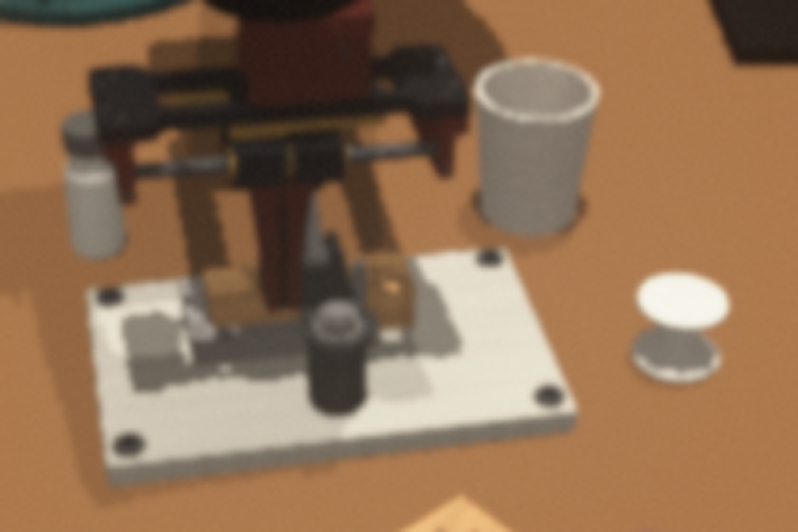

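step_arm([
  [0.008,0,0,0,0],
  [0.008,0,0,0,0],
  [0.002,0,-0.015,0,0],
  [0,0,-0.03,0,0],
  [0,0,-0.03,0,0],
])

```text
time_s: 13.45
tool_pos: [0.5352, 0.0074, 0.1117]
orientation: [-177.0, -1.2, -94.2]
ft_force: [1.6, -0.5, 0.2]
finger_gap: 0.0008
```

step_arm([
  [0,0,-0.02,0,0],
  [0,0,0,0,0],
  [0,0.01,0,0,0],
  [0,0.01,0,0,0],
  [0,0.01,0,0,0],
])

```text
time_s: 13.87
tool_pos: [0.5066, 0.0085, 0.1364]
orientation: [-176.3, -1.1, -94.3]
ft_force: [-0.4, -0.0, -1.0]
finger_gap: 0.0003
```

```bash
python3 st.py; python3 -c "
from look import *
go(-55,0,145,-90)
look('e')"
```

```text
t 13.87 fix [ -5.8 -43.6 151.4] yawf -89.2 q(tool) 0.015 along 76.5 off 42.5 F tool [0.  0.5 1. ] tilt [-176.3   -1.1]
t 13.87 fix mm [ -5.8 -43.6 151.4] yawf -89.2 F [-0.4 -0.  -1. ] tilt [-176.3   -1.1]
shift tool mm [-44.5  48.8   2.4] turn rad 0.015
```

View pics/s_e.png

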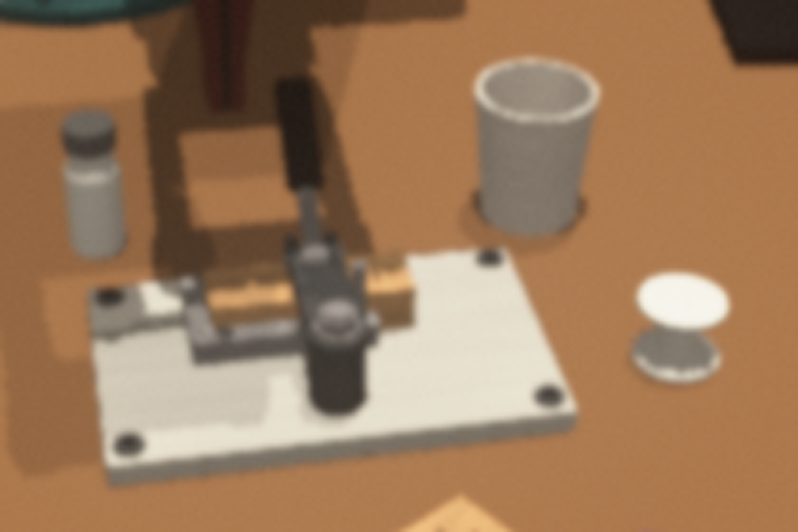

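step_arm([
  [-0.01,0.009,0,0,0],
  [-0.01,0.009,0,0,0],
  [-0.01,0.009,0,0,0],
  [-0.01,0.008,0,0,0],
  [-0.004,0.002,0,0,0],
])

```text
time_s: 14.38
tool_pos: [0.4643, 0.0592, 0.129]
orientation: [-176.9, -1.1, -94.4]
ft_force: [-0.1, 0.7, 0.4]
finger_gap: 0.0004
```

```bash
python3 -c "
from look import *
go(-48,1,125,-90)
look('f')"
```

```text
t 14.38 fix mm [-52.5   3.1 144. ] yawf -89.3 F [-0.1  0.7  0.4] tilt [-176.9   -1.1]
shift tool mm [ 1.8 -3.5 19.2] turn rad 0.013
```

View pics/s_f.png

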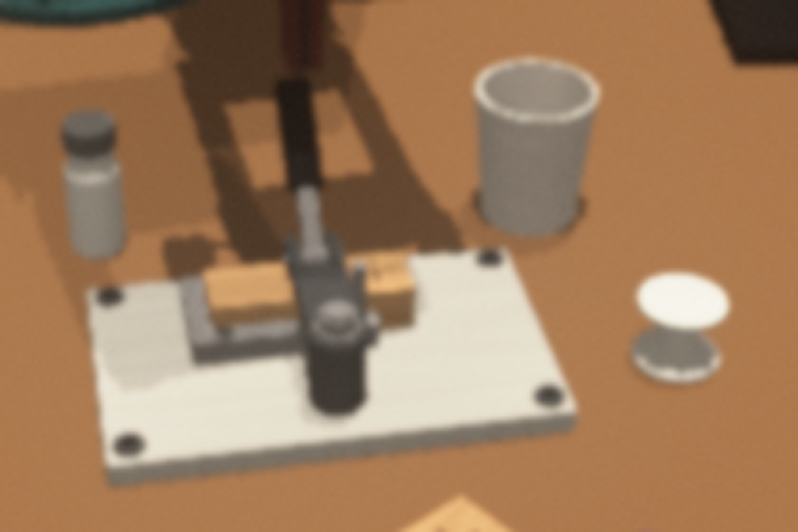

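step_arm([
  [0.001,-0.002,0.005,0,0],
  [0,-0.001,0.005,0,0],
  [0,0,0.005,0,0],
  [0,0,0.004,0,0],
  [0,0,0.004,0,0],
])

```text
time_s: 14.9
tool_pos: [0.473, 0.0563, 0.1051]
orientation: [-176.6, -1.1, -94.3]
ft_force: [-0.1, 0.3, -0.2]
finger_gap: 0.0006
```

step_arm([
  [0,0,0.004,0,0],
  [0,0,0.004,0,0],
  [0,0,0.004,0,0],
  [0,0,0.004,0,0],
  [0,0,0.004,0,0],
])

```text
time_s: 15.32
tool_pos: [0.4749, 0.0548, 0.0825]
orientation: [-176.6, -1.2, -94.4]
ft_force: [-0.1, 0.6, 2.4]
finger_gap: 0.0007
```

```bash
python3 -c "
from look import *
go(-55,1,65,-90)"
```

```text
t 15.32 fix mm [-41.5  -0.3  97.5] yawf -89.3 F [-0.1  0.6  2.4] tilt [-176.6   -1.2]
shift tool mm [-2.2 15.4 31.6] turn rad 0.012
```

step_arm([
  [0,0.003,0.003,0,0],
  [0,0.003,0.003,0,0],
  [0,0.003,0.003,0,0],
  [0,0.003,0.004,0,0],
  [0,0.003,0.004,0,0],
])

```text
time_s: 15.73
tool_pos: [0.4625, 0.0556, 0.0635]
orientation: [-176.3, -1.1, -94.4]
ft_force: [2.0, -0.0, 1.5]
finger_gap: 0.0005
```

step_arm([
  [0,0.001,0.003,0,0],
  [0,0.001,0.003,0,0],
  [0,0,0.003,0,0],
  [0,0,0.003,0,0],
  [0,0,0.003,0,0],
])

```text
time_s: 16.15
tool_pos: [0.4591, 0.0558, 0.0469]
orientation: [-176.5, -1.1, -94.4]
ft_force: [-6.1, 2.2, 34.1]
finger_gap: 0.0006
```

```bash
python3 -c "
from look import *
go(-58,0,62,-90)"
```

```text
t 16.15 fix mm [-57.4  -0.8  61.9] yawf -89.3 F [-6.1  2.2 34.1] tilt [-176.5   -1.1]
shift tool mm [-0.8  0.6 -0.1] turn rad 0.012
```

step_arm([
  [0,0,0.002,0,0],
  [0,0,0.002,0,0],
  [0,0,0.002,0,0],
  [0,0,0.002,0,0],
  [0,0,0.002,0,0],
])

```text
time_s: 16.57
tool_pos: [0.4591, 0.0557, 0.0466]
orientation: [-176.4, -1.1, -94.4]
ft_force: [-8.7, 0.9, 36.1]
finger_gap: 0.0006
```

step_arm([
  [0,0,-0.01,0,0],
  [0,0,-0.02,0,0],
  [0,0,-0.03,0,0],
  [0,0,-0.035,0,0],
  [0,0,-0.035,0,0],
])

```text
time_s: 16.98
tool_pos: [0.4446, 0.0586, 0.1745]
orientation: [-177.3, -1.3, -94.4]
ft_force: [1.0, 0.6, -1.0]
finger_gap: 0.0004
```

step_arm([
  [-0.005,-0.02,-0.01,0,0],
  [-0.03,0,0,0,0],
  [-0.03,0,0,0,0],
  [-0.03,0,0,0,0],
  [-0.03,0,0,0,0],
])

```text
time_s: 17.4
tool_pos: [0.4789, 0.1812, 0.1914]
orientation: [-176.5, -1.3, -94.8]
ft_force: [1.4, -0.5, 0.0]
finger_gap: 0.0005
```

step_arm([
  [-0.03,0,0,0,0],
  [-0.03,0,0,0,0],
  [-0.03,0,0,0,0],
  [-0.02,0,0,0,0],
  [0,0,0,0,0],
])

```text
time_s: 17.82
tool_pos: [0.4872, 0.3004, 0.1861]
orientation: [-176.6, -1.3, -94.7]
ft_force: [-0.4, -0.3, 0.3]
finger_gap: 0.0007
```

```bash
python3 -c "
from look import *
go(-58,0,62,-90)
look('g')"
```

```text
t 17.82 fix mm [-51.1 245.4 201.1] yawf -89.6 F [-0.4 -0.3  0.3] tilt [-176.6   -1.3]
shift tool mm [242.1  17.3 143.9] turn rad 0.008
```

View pics/s_g.png

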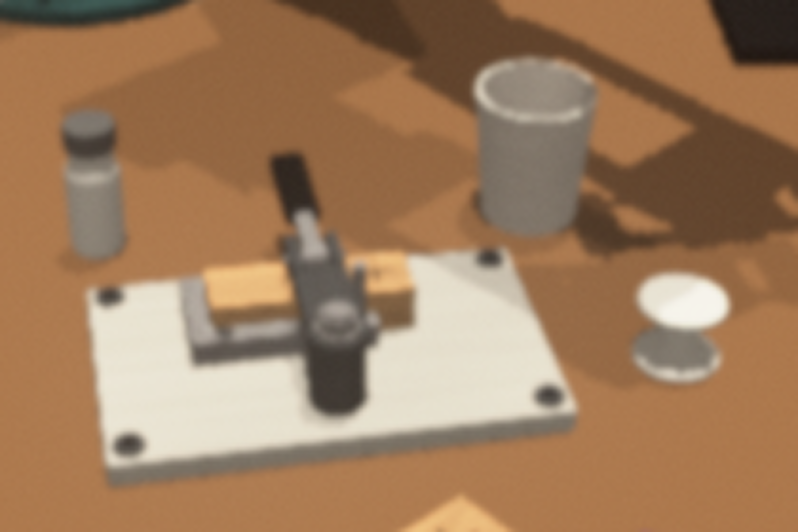

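View pics/t_g.png

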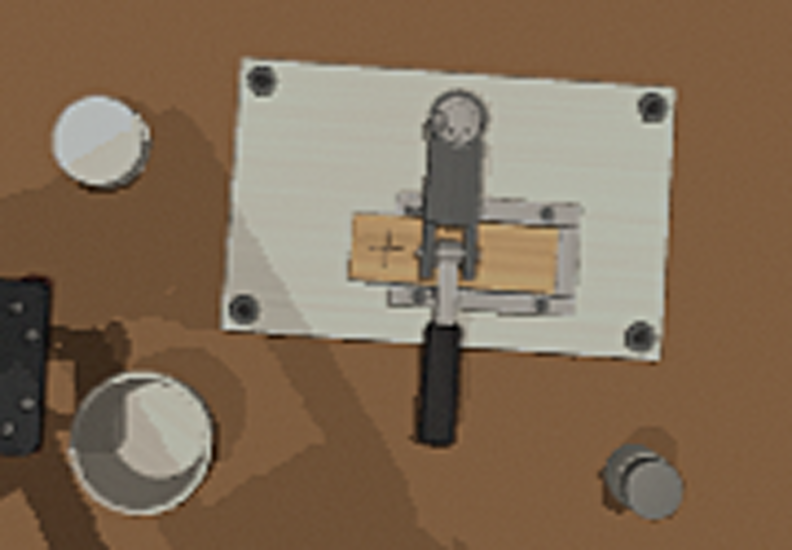

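```bash
python3 -c "
from look import *
q=lambda P:np.round((proj('scene',W(f,np.array(P)/1e3))-[180,150])*3.8)
for l in (0,.1,.2):print(l,q((-100*np.cos(l),0,56+100*np.sin(l)+6)))
T=lambda u,z:np.round(1e3*F(f,ray('top',unc(u,4.4,(190,185)),z)),1)
print('tip',T((436,444),.06),'post',T((462,118),.073),'block ends',T((352,246),.043),T((557,261),.043),'stop inner top edge',T((557,258),.031))
print('cup',T((142,443),.085),'spool',T((100,142),.038),'glue',T((655,487),.085))
"
```

```text
0 [285. 150.]
0.1 [285. 136.]
0.2 [285. 122.]
tip [-100.2    1.2   60. ] post [68.4 -0.6 73. ] block ends [-1.2 52.2 43. ] [ -1.6 -56.9  43. ] stop inner top edge [  0.2 -57.9  31. ]
cup [-107.8  149.7   85. ] spool [ 45.  191.2  38. ] glue [-111.6 -109.3   85. ]
```

```bash
python3 -c "
from station import workorder
print(workorder.hand_in())"
```

```text
the job is handed in; nothing more can be done
None
```

The block is clamped in the fixture, and I handed the job in at about 18 s of the 58 s allowed. With the gripper closed and touching nothing else, I did the three moves in order:

1. **Block:** I pushed it to the end stop. It stopped dead at about 8 N, and the top view puts its ends at y = +52 and -57 mm, against the expected +52 and -58.
2. **Strap:** I swung it over to its stop pin. It stopped at q ≈ 0.01, and the push rose from 8 to 10 N with no further movement.
3. **Lever:** I pushed it down to its stop. The fingertips were at about 62 mm, against 62.5 mm expected for a level lever, with 34–36 N of upward force at the wrist. After I let go, the camera still showed it level.

The cup, spool and glue jar look unmoved in the last pictures, and the block was never lifted.

**One disagreement:** the fingertips stood about 15 mm behind the reported TCP (the tool point), not 19 mm ahead of it as the text says. Because of this my first push passed over the block without touching it. The scene and wrist pictures both showed the offset, so I allowed for it from then on.

**Tool tilt:** the tool also drifted about 3.5° out of vertical. It did not affect the work.

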